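# Seat and clamp a glue-up with a measured extra turn

## Robot

A 7-joint arm with a two-finger parallel gripper is mounted at the origin on a cart in front of the work surface, level with it; the furniture and walls round the work are solid. World frame = base frame: x ahead of the robot, y to its left, z up, the work surface at z = 0. Lengths are in m, angles in rad, forces in N, time in s.
With the tool pointing down it reaches from about 0.35 to 0.9 m from the base axis. Payload 8.1 kg.
Tool frame: the origin (TCP) lies midway between the tips of the shut fingers; the grasp point (between the pads) lies 19 mm behind it; z points along the fingers, x is the direction in which the jaws open and shut, and the axes are right-handed (so a half turn about z gives the same grasp; the last joint's range is limited). The gripper opens to 85 mm and grips with 20 to 120 N. Pads are 22 mm wide; open, the fingers measure 114 mm over their backs; the gripper's body (76 mm by 85 mm) begins 54 mm behind the grasp point. The pads swing forward as they close: fully open they stand 13 mm farther back than shut.
Start: joints at [-1.401, 0.434, 0.025, 1.573, -0.012, 1.134, -0.075], TCP at [0.168, 0.602, 0.231] pointing down, gripper open.
Joint ranges: [-2.62, 2.62], [-0.44, 2.09], [-1.27, 1.32], [0.08, 2.57], [-1.32, 4.46], [0.12, 2], [-2.74, 2.74]. Speed limits (rad/s): [2.22, 2.22, 3.01, 3.01, 3.14, 3.14, 3.14].

## Interface

Orientations are given as a 3x3 rotation matrix whose columns are the frame's x, y, z axes.
In Python, from station import bot, solve_ik, optics gives the robot as it stands. Calls block until the motion is done:
- bot.move_to(position, orientation): joint-space move of the TCP to a pose.
- bot.move_l(position, ori=None, speed=0.15, guard=None): straight line of the TCP; ori=None keeps the orientation; speed is the mean speed in m/s. With guard (N) it stops when the force on the tool has changed by that much, and returns True; else False.
- bot.move_joints(angles): joint-space move.
- bot.move_gripper(opening): opening from 0.0 (shut) to 1.0 (fully open); the grip force is fixed at half the most; returns when the fingers have stopped.
- bot.sleep(seconds).
- solve_ik(position, orientation): joint angles nearest the present ones, or None.
- optics.read_camera(name): name is "side" or "top"; returns a dict with "frame" (384x512x3 uint8, red, green, blue), "fovy" (degrees; the focal length in pixels is half the picture's height over the tangent of half this angle, whatever the lens; pixels are square), "cx", "cy" (the principal point, pixels), "origin" and "rotation" of the camera in the world. Camera axes: x right, y down, z forward; pixel columns grow to the right and rows downward; lengths in m; the calibration is good to about 2 mm. A picture is of the moment at which its call begins. There is no depth.
A pose or a line that the arm cannot do raises bot.IKError and nothing moves.
- bot.hand_in(): hands the job in, once; it reports no verdict.
Readings, each from a call of its own:
- bot.current_time(): time.
- bot.current_qpos(): joint angles.
- bot.current_joint_vel(): joint speeds.
- bot.current_effort(): joint torques, N m.
- bot.current_eef_pos(): TCP position.
- bot.current_tool_rot(): TCP orientation.
- bot.current_wrist_force(): force on the tool from outside, world axes, zero at the start.
- bot.current_wrist_torque(): the same for the moment, N m.
- bot.current_grip_width(): opening from 0.0 (shut) to 1.0 (fully open).
Only numpy, scipy, OpenCV 4.12 (cv2) and the standard library are available. Lean on these libraries where they do the work, as an engineer would, in place of code of your own. Each camera call takes 0.05 s, during which the arm holds its last target.

## Task

Push the glued-up wooden block gently and fully home into the bench clamp, against its end stop. Then turn the clamp's hand knob clockwise until you feel its foot bite on the block, give it one further quarter turn and no more, and let go. Leave the things lying around it alone.

Things in the scene. Friction and masses are not known exactly. Their poses are not given: they have to be found in the camera images.
- clamp: Grey bench clamp fixed on the table: base 205 x 100 x 16 mm, two steel guide rails 43 mm apart, an end stop, and behind it a column whose arm carries an upright screw. Origin on the table under the screw's axis; x: the way the block slides in; z up. Stop face at x = +45 mm; rails from x = -97 mm, tops 33 mm high; base from x = -120 to +85 mm; arm and nut up to 124 mm high, 42 mm wide.
- end_stop (a point): Centre line of the end stop's face, 33 mm above the table; axes as the clamp's.
- block: Block of two glued wooden laths, 150 x 40 x 26 mm, 0.3 to 0.6 kg, loose between the rails on a plywood packing plate of varying height (underside 18.5 to 21.5 mm above the table), 30 to 50 mm short of the stop. Origin: centre of its underside; x along its length, towards the stop. At home its near end stands 8 mm out of the rails. It slides at 2 to 5 N, but may catch up to about 12 N.
- block_front (a point): Centre of the block's near end face (robot side), where it can be pushed, 13 mm above its underside.
- block_back (a point): Centre of the block's far end face, which must come against the end stop.
- knob_grip (a point): Middle of the black hand knob on top of the screw: an upright flat bar 60 mm long, 14 mm thick and 28 mm high, to be gripped across its thickness from above. x along the bar, y across its thickness, z up. At joint value 0 it is 156 mm above the table with the bar along the clamp's x; it sinks 2 mm per rad of tightening.
- knob (a joint): Turn of the hand knob, rad; grows clockwise seen from above (tightening), 2 mm of screw per rad; starts at 0 to 0.4. Runs free at 0.04 N m. The foot bites 0.5 to 2.5 rad after the start, depending on the packing: torque then steps to 0.15 to 0.3 N m within some 0.15 rad and grows slowly after that. It stays where it is left; no stop before 7 rad.
- foot: Round steel foot, 36 mm across, at the screw's lower end, turning with it, with a preloaded spring: it presses the block with 22 N as it bites and with 10 N more per further rad of the knob. Origin: the clamp's origin, lowered with the screw.
- tape_clear: Bystander: roll of tan tape, 94 mm across, 48 mm high, left of the clamp.
- ribbon_white: Bystander: spool of white ribbon, 100 mm across, 50 mm high, right of the clamp.
- ribbon_gold: Bystander: small flat spool of narrow ribbon, 65 mm across, 16 mm high, right of the clamp.
- clay_pot_b: Bystander: small clay pot, 75 mm across, 70 mm high, behind the clamp on the left.

How it is judged:
By the outcome, as a careful person would: the job done as asked, in the order asked, and still so for the second after the job is handed in, with the robot touching nothing.
It also fails if it takes over 72 s, if anything falls off the work surface, if the arm or the gripper's body presses on something with over 40 N, if the wrist force passes 120 N, or if a joint passes its speed limit or range.

## Working session

There is one attempt and no reset: what is moved stays moved. The work goes in short steps, each a Python script; the robot and the scene stay as the last script left them, time stands still between calls to the robot, and variables do not carry over. Pictures are saved under pics/ and viewed, and the job is handed in when it is done.

```bash
ls; mkdir -p pics
python3 - <<'E'
from station import bot, optics
import cv2,numpy as np
for n in("side","top"):
    d=optics.read_camera(n); cv2.imwrite(f"pics/{n}0.png",cv2.cvtColor(d["frame"],cv2.COLOR_RGB2BGR))
    print(n,d["fovy"],d["cx"],d["cy"],d["origin"],np.round(d["rotation"],4).tolist(),[k for k in d])
print(bot.current_time(),bot.current_eef_pos(),bot.current_tool_rot(),bot.current_wrist_force())
E
```

```text
pics
side 56.63212508894109 249.9699300044606 190.7589334346547 [ 0.23065991 -0.71531017  0.510723  ] [[0.8795, -0.2186, 0.4226], [-0.4758, -0.4161, 0.7749], [0.0065, -0.8827, -0.47]] ['frame', 'fovy', 'cx', 'cy', 'origin', 'rotation']
top 51.34528236692049 257.4046586081873 191.67232544110996 [ 0.4744895  -0.0613738   1.06193395] [[-0.0072, -0.9937, 0.1121], [-0.9994, 0.011, 0.0333], [-0.0343, -0.1118, -0.9931]] ['frame', 'fovy', 'cx', 'cy', 'origin', 'rotation']
0.1 [0.16830643 0.60143799 0.23061612] [[ 2.69499617e-01  9.63000454e-01 -2.87238641e-04]
 [ 9.62999465e-01 -2.69499753e-01 -1.38370919e-03]
 [-1.40992332e-03  9.62984383e-05 -9.99999001e-01]] [-0.11486751 -0.44465119  0.9069321 ]
```

View pics/side0.png

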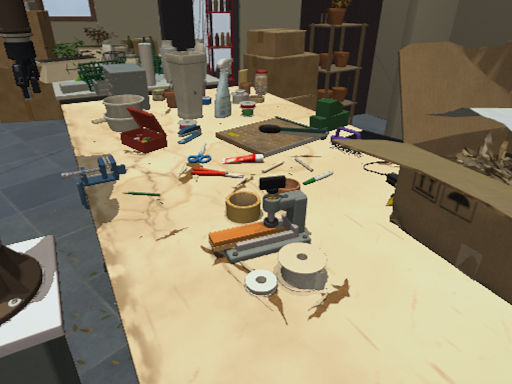

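View pics/top0.png

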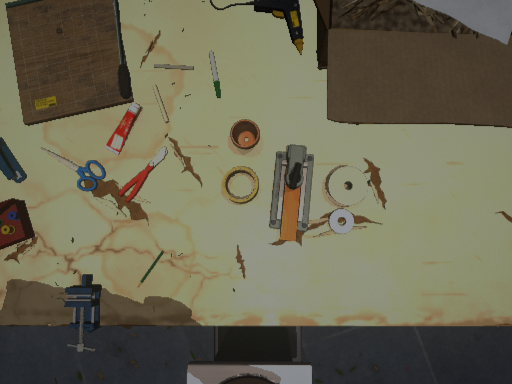

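Run:
```python
import cv2
a=cv2.imread("pics/top0.png")[110:260,210:390]; cv2.imwrite("pics/top0z.png",cv2.resize(a,None,fx=4,fy=4,interpolation=cv2.INTER_CUBIC))
a=cv2.imread("pics/side0.png")[160:310,190:350]; cv2.imwrite("pics/side0z.png",cv2.resize(a,None,fx=4,fy=4,interpolation=cv2.INTER_CUBIC))
```

```text
(no output)
```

View pics/top0z.png

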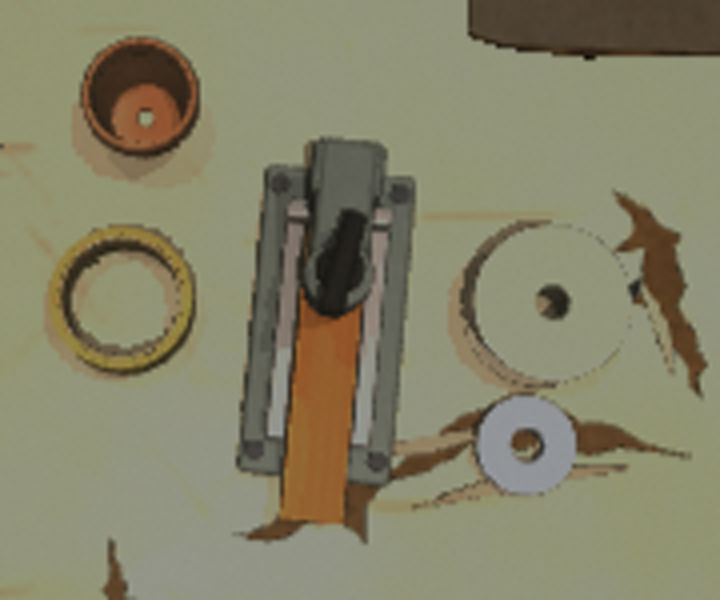

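View pics/side0z.png

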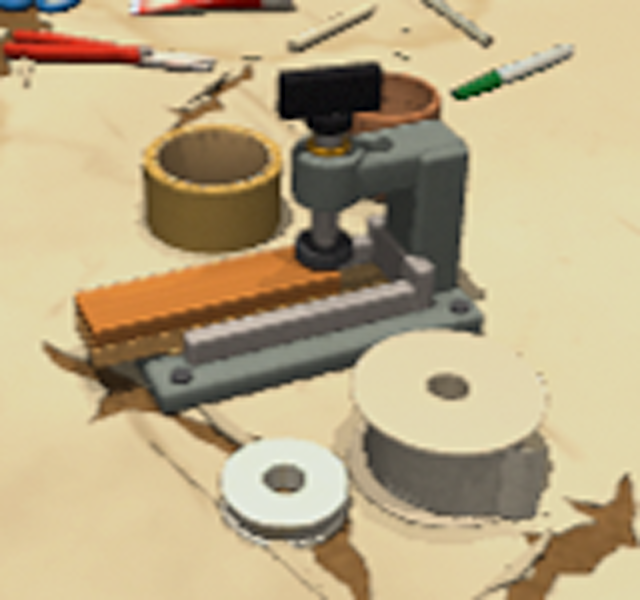

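```bash
cat > geo.py <<'E'
import numpy as np, cv2
from station import optics
def proj(d,P):
    P=np.atleast_2d(P); f=192/np.tan(np.radians(d["fovy"])/2)
    c=(P-np.array(d["origin"]))@np.array(d["rotation"])
    return np.c_[d["cx"]+f*c[:,0]/c[:,2], d["cy"]+f*c[:,1]/c[:,2]]
def clamp2w(p,P):
    P=np.atleast_2d(P).astype(float)/1000; c,s=np.cos(p[2]),np.sin(p[2])
    return np.c_[p[0]+c*P[:,0]-s*P[:,1], p[1]+s*P[:,0]+c*P[:,1], P[:,2]]
def zoom(d,name,r,k=4,pts=None):
    a=cv2.cvtColor(d["frame"],cv2.COLOR_RGB2BGR)[r[0]:r[1],r[2]:r[3]]
    a=cv2.resize(a,None,fx=k,fy=k,interpolation=cv2.INTER_CUBIC)
    if pts is not None:
        for u,v in pts: cv2.circle(a,(int((u-r[2]+.5)*k),int((v-r[0]+.5)*k)),3,(255,0,255),1)
    cv2.imwrite("pics/"+name,a)
E
python3 - <<'E'
from geo import *
from scipy.optimize import least_squares
T=optics.read_camera("top");S=optics.read_camera("side")
tp=[((-120,50,16),(237,470)),((-120,-50,16),(389,483)),((85,50,16),(266,166)),((85,-50,16),(415,179))]
sp=[((-120,-50,16),(163,400)),((85,-50,16),(480,322)),]
bt=[((0,20,26),(282,520)),((0,-20,26),(345,523))]; bs=[((0,20,26),(78,297)),((0,-20,26),(97,335))]
# params: x,y,yaw, block near end x(mm), block z
def res(p):
    r=[]
    for d,L,o,B in((T,tp,(210,110),bt),(S,sp,(190,160),bs)):
        for q,uv in L: r.append(proj(d,clamp2w(p,q))[0]-np.array(o)-np.array(uv)/4+.4)
        for q,uv in B: r.append(proj(d,clamp2w(p,(p[3]*1000,q[1],26+p[4]*1000)))[0]-np.array(o)-np.array(uv)/4+.4)
    return np.array(r).ravel()
s=least_squares(res,[.55,-.13,0,-.145,.02]); print(s.x,np.round(s.fun.reshape(-1,2),1).tolist())
p=s.x; np.save("p.npy",p)
C=[(x,y,z) for x,z in((-120,16),(85,16)) for y in(-50,50)]+[(0,0,170),(0,0,142),(-97,21.5,33),(-97,-21.5,33),(45,0,33)]+[(p[3]*1000,y,26+p[4]*1000) for y in(-20,20)]+[(p[3]*1000+150,y,26+p[4]*1000) for y in(-20,20)]
W=clamp2w(p,C)
zoom(T,"t1.png",(110,260,210,390),4,proj(T,W)); zoom(S,"s1.png",(160,310,190,350),4,proj(S,W))
E
```

```text
[ 0.61141334 -0.11821594 -0.10239771 -0.14547706  0.01727783] [[0.3, 0.8], [0.7, 1.2], [0.1, -0.1], [0.4, -0.1], [-0.1, -0.7], [-0.1, 0.0], [-0.7, -0.8], [1.7, -2.1], [-0.6, -0.1], [-0.1, 0.2]]
```

View pics/t1.png

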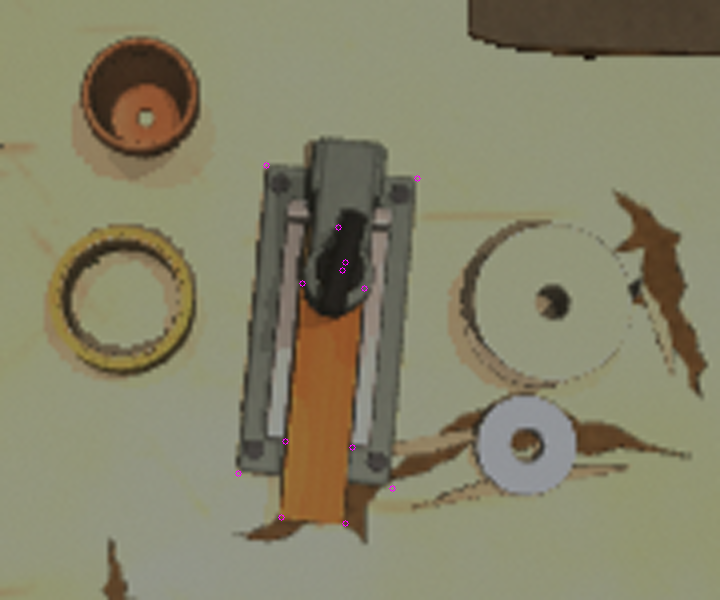

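View pics/s1.png

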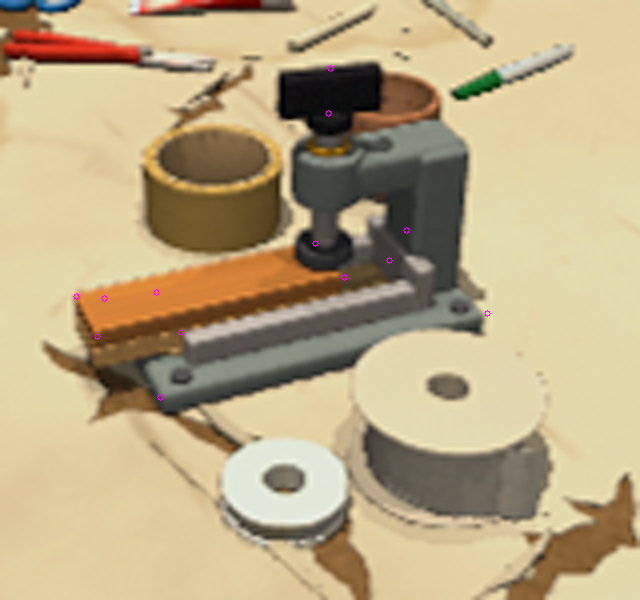

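```bash
cat >> geo.py <<'E'
def ori(yaw):  # tool y at world angle yaw, z down, x = y cross z
    y=np.array([np.cos(yaw),np.sin(yaw),0]);z=np.array([0,0,-1.]);return np.c_[np.cross(y,z),y,z]
E
python3 - <<'E'
from geo import *
from station import bot,solve_ik
p=np.load("p.npy")
for nm,P in(("pre",(-175,0,100)),("push",(-175,0,28)),("home",(-117,0,28)),("grip",(0,0,139)),("above",(0,0,210))):
    for o in(0,np.pi):
        q=solve_ik(clamp2w(p,P)[0],ori(p[2]+o)); print(nm,o,None if q is None else np.round(q,3))
for a in np.arange(-3.,3.1,.5):
    q=solve_ik(clamp2w(p,(0,0,139))[0],ori(p[2]+a)); print(round(a,2),None if q is None else np.round(q,3))
T=optics.read_camera("top"); zoom(T,"t2.png",(150,195,270,320),14)
E
```

```text
pre 0 [-0.39   0.37   0.639  2.179 -0.345  0.69   1.954]
pre 3.141592653589793 [-0.516  0.413  0.821  2.188 -0.462  0.719 -1.054]
push 0 [-0.179  0.478  0.374  2.223 -0.361  0.497  1.946]
push 3.141592653589793 [-0.389  0.539  0.672  2.238 -0.644  0.561 -0.897]
home 0 [-0.167  0.541  0.371  2.086 -0.351  0.573  1.922]
home 3.141592653589793 [-0.41   0.625  0.732  2.105 -0.688  0.664 -0.88 ]
grip 0 [-0.301  0.572  0.616  1.723 -0.388  0.972  1.93 ]
grip 3.141592653589793 [-0.502  0.697  0.988  1.738 -0.655  1.074 -0.963]
above 0 [-0.401  0.531  0.778  1.65  -0.404  1.129  1.953]
above 3.141592653589793 [-0.588  0.698  1.185  1.664 -0.677  1.254 -0.931]
-3.0 [-0.484  0.68   0.949  1.737 -0.626  1.059 -0.849]
-2.5 [-0.465  0.664  0.911  1.736 -0.597  1.045 -0.375]
-2.0 [-0.442  0.645  0.864  1.734 -0.563  1.03   0.093]
-1.5 [-0.452  0.653  0.884  1.735 -0.577  1.036  0.606]
-1.0 [-0.441  0.645  0.862  1.734 -0.562  1.029  1.092]
-0.5 [-0.407  0.622  0.798  1.731 -0.515  1.011  1.549]
0.0 [-0.301  0.572  0.616  1.723 -0.388  0.972  1.93 ]
0.5 [-0.218  0.547  0.482  1.715 -0.3    0.953  2.348]
1.0 [ 0.749  0.764 -1.069  1.628  0.713  1.188  1.985]
1.5 [-0.566  0.782  1.148  1.743 -0.78   1.153 -2.493]
2.0 [-0.566  0.782  1.148  1.743 -0.78   1.153 -1.993]
2.5 [-0.566  0.782  1.148  1.743 -0.78   1.153 -1.493]
3.0 [-0.535  0.736  1.066  1.741 -0.716  1.11  -1.05 ]
```

View pics/t2.png

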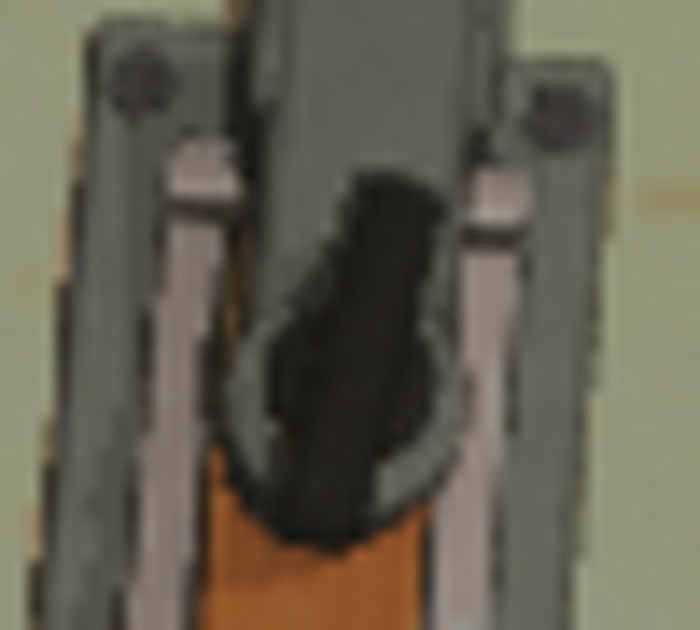

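```bash
cat >> geo.py <<'E'
def w2c(p,P):
    d=np.array(P)[:2]-p[:2];c,s=np.cos(p[2]),np.sin(p[2]);return np.round(1000*np.array([c*d[0]+s*d[1],-s*d[0]+c*d[1],P[2]]),1)
E
python3 - <<'E'
from geo import *
from station import bot,solve_ik
p=np.load("p.npy"); o=ori(p[2]); g=lambda *P:clamp2w(p,P)[0]
bot.move_gripper(0.0); print(bot.current_time(), bot.current_grip_width())
bot.move_to(g(-178,0,160),o); print(bot.current_time())
bot.move_l(g(-178,0,28),speed=.12); print(bot.current_time(),w2c(p,bot.current_eef_pos()),bot.current_wrist_force(),np.round(bot.current_qpos(),2))
S=optics.read_camera("side");T=optics.read_camera("top");zoom(S,"s3.png",(160,310,190,350),4);zoom(T,"t3.png",(110,260,210,390),4)
E
```

```text
1.0167 0.0033084835794360344
3.6833
4.9333 [-1.776e+02 -1.000e-01  2.840e+01] [-0.15340633  0.51539556 -0.4416203 ] [-0.33  0.51  0.59  2.24 -0.57  0.53  2.17]
```

View pics/s3.png

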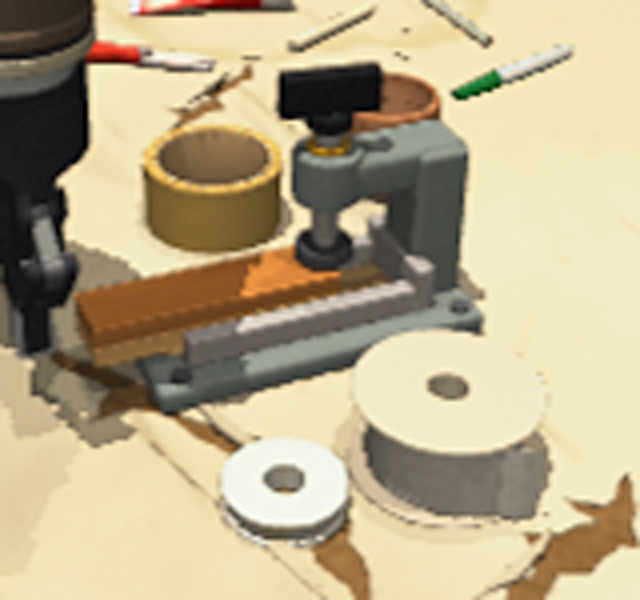

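View pics/t3.png

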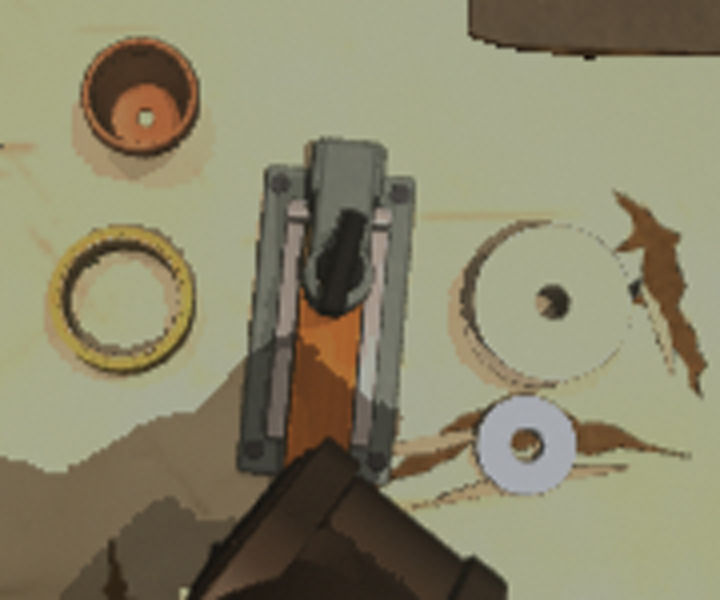

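Run:
```python
from geo import *
from station import bot,solve_ik
p=np.load("p.npy"); g=lambda *P:clamp2w(p,P)[0]
R=lambda:print(bot.current_time(),w2c(p,bot.current_eef_pos()),np.round(bot.current_wrist_force(),1))
print(bot.move_l(g(-135,0,28),speed=.025,guard=14));R()
print(bot.move_l(g(-104,0,28),speed=.015,guard=14));R()
```

```text
False
6.9 [-134.9    0.    28.1] [-0.8  0.2 -1.2]
True
8.225 [-1.164e+02  1.000e-01  2.750e+01] [-0.3  0.7  0.6]
```

Run:
```python
from geo import *
from station import bot,solve_ik
p=np.load("p.npy"); g=lambda *P:clamp2w(p,P)[0]
R=lambda:print(bot.current_time(),w2c(p,bot.current_eef_pos()),np.round(bot.current_wrist_force(),1))
print(bot.move_l(g(-108,0,28),speed=.01,guard=15));R()
S=optics.read_camera("side");zoom(S,"s4.png",(160,310,190,350),4)
```

```text
True
8.7583 [-116.5    0.3   26.9] [-0.   0.4 -0.2]
```

View pics/s4.png

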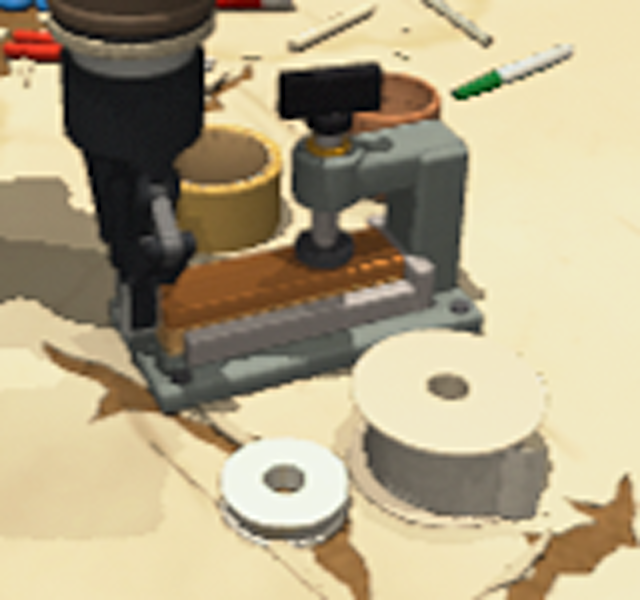

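Run:
```python
from geo import *
from station import bot,solve_ik
p=np.load("p.npy"); g=lambda *P:clamp2w(p,P)[0]
bot.move_l(g(-150,0,28),speed=.1); bot.move_l(g(-150,0,245),speed=.2)
bot.move_gripper(0.5)
S=optics.read_camera("side");T=optics.read_camera("top")
L=-105;W=clamp2w(p,[(L,20,46),(L,-20,46),(L+150,20,46),(L+150,-20,46),(45,21.5,33),(45,-21.5,33)])
zoom(S,"s5.png",(160,310,190,350),4,proj(S,W));zoom(T,"t5.png",(110,260,210,390),4)
print(bot.current_time(),np.round(bot.current_qpos(),2),bot.current_wrist_force())
for a in(0,-.11,-.3):
  for z in(230,141):
    q=solve_ik(g(0,0,z),ori(p[2]+a));print(a,np.round(q,3))
```

```text
11.1083 [-0.61  0.22  0.88  1.95 -0.19  1.07  1.82] [-0.2121779  -0.11652646  0.19942284]
0 [-0.447  0.534  0.86   1.627 -0.43   1.181  1.979]
0 [-0.425  0.631  0.831  1.731 -0.536  1.023  2.068]
-0.11 [-0.459  0.541  0.882  1.628 -0.443  1.185  1.882]
-0.11 [-0.435  0.638  0.851  1.731 -0.55   1.029  1.971]
-0.3 [-0.478  0.554  0.919  1.63  -0.466  1.194  1.714]
-0.3 [-0.452  0.65   0.884  1.733 -0.574  1.039  1.804]
```

View pics/s5.png

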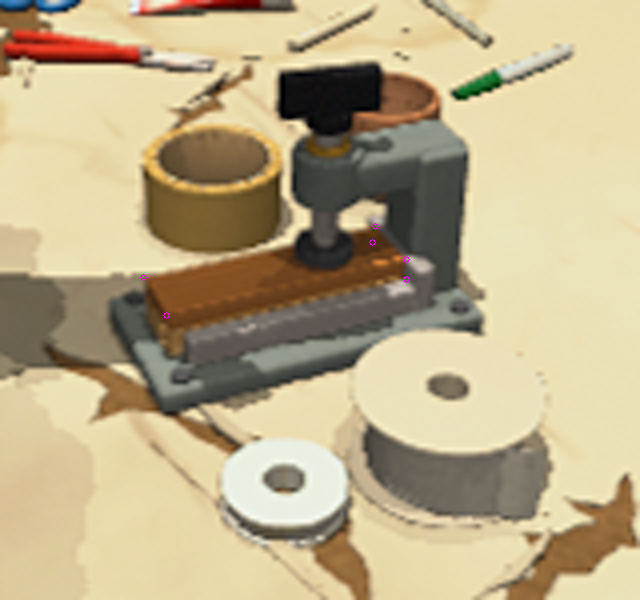

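View pics/t5.png

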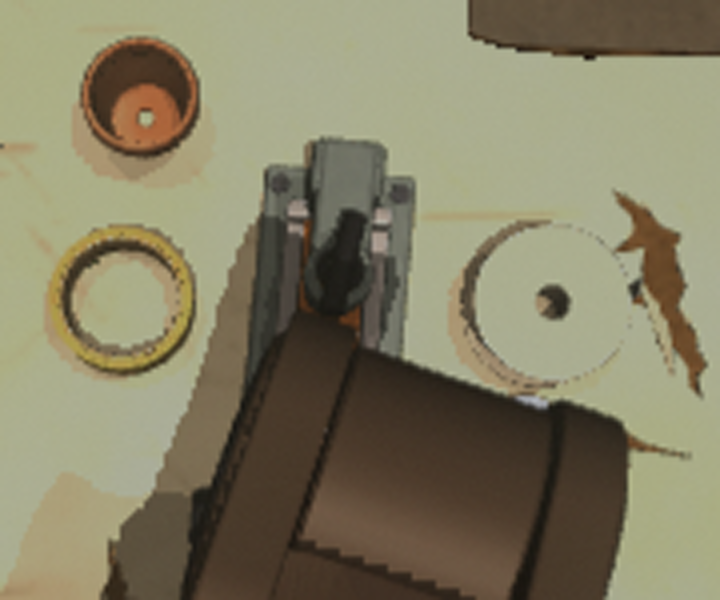

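Run:
```python
from geo import *
from station import bot,solve_ik
p=np.load("p.npy"); g=lambda *P:clamp2w(p,P)[0]
R=lambda:print(round(bot.current_time(),2),w2c(p,bot.current_eef_pos()),np.round(bot.current_wrist_force(),1),np.round(bot.current_wrist_torque(),3),round(bot.current_qpos()[6],3))
o=ori(p[2]-.11)
bot.move_to(g(0,0,230),o);R()
print(bot.move_l(g(0,0,141),speed=.1,guard=8));R()
S=optics.read_camera("side");T=optics.read_camera("top");zoom(S,"s6.png",(130,280,190,350),4);zoom(T,"t6.png",(110,260,210,390),4)
```

```text
11.76 [-2.000e-01 -5.000e-01  2.294e+02] [-0.4  0.6 -0.1] [-0.071 -0.013 -0.069] 1.882
False
12.8 [  0.4  -0.2 141.7] [ 0.3  0.3 -0.3] [ 0.005 -0.012  0.004] 1.948
```

View pics/s6.png

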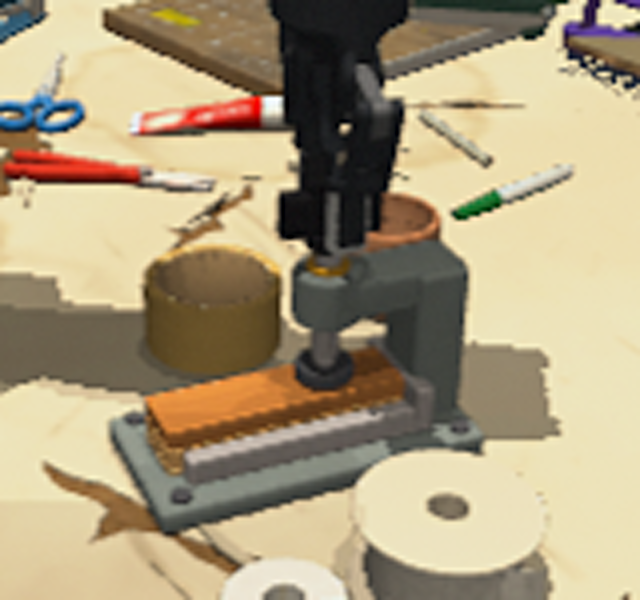

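Run:
```python
from geo import *
from station import bot,solve_ik
p=np.load("p.npy"); g=lambda *P:clamp2w(p,P)[0]
R=lambda:print(round(bot.current_time(),2),w2c(p,bot.current_eef_pos()),np.round(bot.current_wrist_force(),1),np.round(bot.current_wrist_torque(),3),round(bot.current_qpos()[6],3))
bot.move_gripper(0.0);R();print(bot.current_grip_width())
for i in range(6): bot.sleep(.02);print(np.round(bot.current_wrist_torque(),3),np.round(bot.current_wrist_force(),1))
```

```text
13.26 [  0.5   0.5 142. ] [-0.8  2.3  8. ] [ 0.499  0.257 -0.081] 1.948
0.26272090611917787
[0.483 0.248 0.012] [-1.6  2.6  6.4]
[ 0.502  0.312 -0.029] [-1.4  1.4  6.5]
[ 0.52   0.341 -0.038] [-1.9  1.9  7.4]
[0.584 0.34  0.004] [-0.6  2.   7.7]
[ 0.507  0.323 -0.032] [-1.5  2.   6.5]
[0.585 0.26  0.014] [-1.6  2.3  7.7]
```

Run:
```python
from geo import *
S=optics.read_camera("side");T=optics.read_camera("top");zoom(S,"s7.png",(150,210,240,305),10);zoom(T,"t7.png",(110,260,210,390),4)
```

```text
(no output)
```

View pics/s7.png

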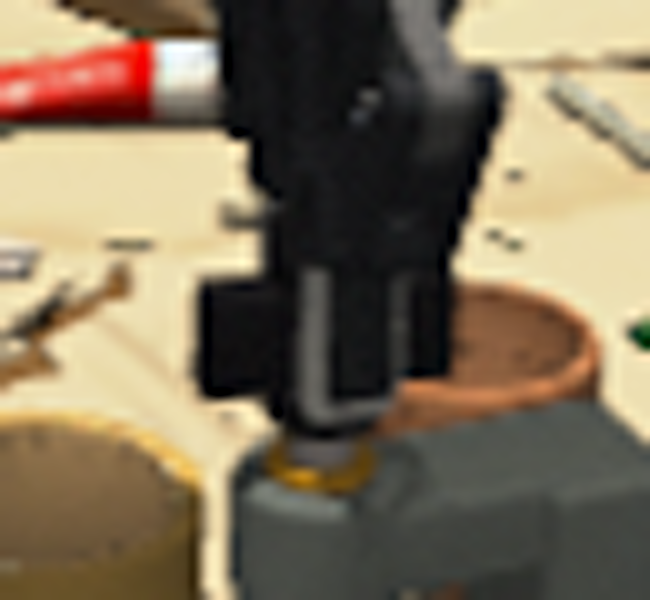

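View pics/t7.png

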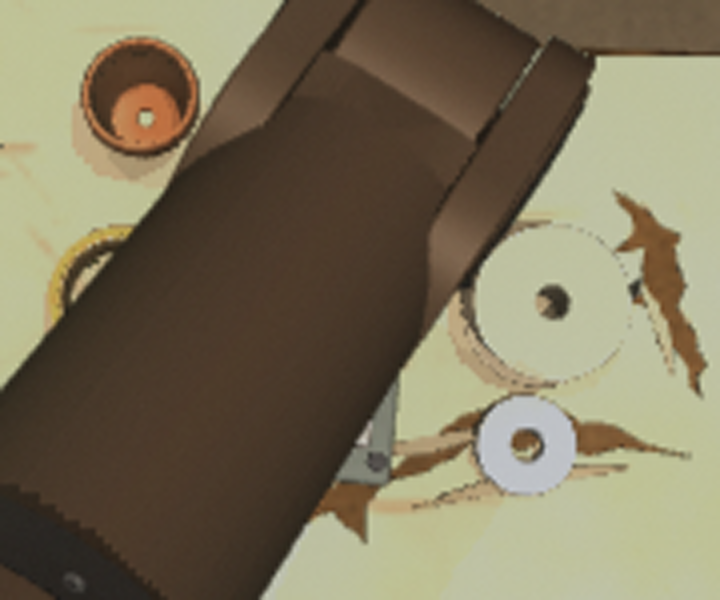

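Run:
```python
from geo import *
from station import bot,solve_ik
p=np.load("p.npy"); g=lambda *P:clamp2w(p,P)[0]
R=lambda:print(round(bot.current_time(),2),w2c(p,bot.current_eef_pos()),np.round(bot.current_wrist_force(),1),np.round(bot.current_wrist_torque(),3),round(bot.current_qpos()[6],3))
bot.move_gripper(0.5);bot.move_l(g(0,0,147),speed=.05);R()
bot.move_gripper(0.0);R();print(bot.current_grip_width())
```

```text
14.06 [ 3.000e-01 -1.000e-01  1.475e+02] [ 1.1 -0.  -0.4] [-0.012 -0.05   0.026] 1.944
14.43 [  0.    0.5 147.2] [-0.7  1.4  4.6] [ 0.525  0.356 -0.032] 1.944
0.1479976154154185
```

```bash
cat >> geo.py <<'E'
from station import bot
def yaw():
    y=np.array(bot.current_tool_rot())[:,1];return np.arctan2(y[1],y[0])
def step(p,a,a0,z0=147):
    bot.move_to(clamp2w(p,(0,0,z0-2*(a0-a)))[0],ori(p[2]+a))
    t=[];f=[]
    for i in range(4): t.append(bot.current_wrist_torque()[2]);f.append(bot.current_wrist_force());bot.sleep(.02)
    act=(yaw()-p[2]); act-=2*np.pi*np.round((act-a)/2/np.pi)
    print("t%.2f turn %.3f act %.3f tz %.3f F %s z %.1f j7 %.2f"%(bot.current_time(),a0-a,a0-act,np.mean(t),np.round(np.mean(f,0),1),bot.current_eef_pos()[2]*1e3,bot.current_qpos()[6]),flush=True)
    return np.mean(t)
E
python3 - <<'E'
from geo import *
p=np.load("p.npy")
for i in range(1,5): step(p,-.11-.08*i,-.11)
E
```

```text
t14.74 turn 0.080 act 0.079 tz -0.085 F [-1.3  3.1  5.3] z 147.0 j7 1.88
t15.06 turn 0.160 act 0.159 tz -0.071 F [-1.5  3.1  5. ] z 146.8 j7 1.81
t15.38 turn 0.240 act 0.239 tz -0.044 F [-1.8  3.2  5.8] z 146.7 j7 1.75
t15.69 turn 0.320 act 0.319 tz -0.033 F [-1.9  3.5  6. ] z 146.6 j7 1.68
```

Run:
```python
from geo import *
p=np.load("p.npy"); h=[]
for i in range(5,36):
    t=step(p,-.11-.08*i,-.11)
    if len(h)>3 and abs(t-np.median(h[-6:]))>.07: print("JUMP");break
    h.append(t)
```

```text
t16.01 turn 0.400 act 0.399 tz -0.055 F [-1.6  3.5  5.8] z 146.4 j7 1.62
t16.32 turn 0.480 act 0.479 tz -0.080 F [-1.3  3.3  6. ] z 146.2 j7 1.55
t16.64 turn 0.560 act 0.559 tz -0.056 F [-1.5  3.4  6.7] z 146.0 j7 1.49
t16.96 turn 0.640 act 0.639 tz -0.052 F [-1.4  3.4  6.6] z 145.9 j7 1.42
t17.27 turn 0.720 act 0.719 tz -0.044 F [-1.6  4.2  6.7] z 145.7 j7 1.36
t17.59 turn 0.800 act 0.799 tz -0.053 F [-1.5  3.8  7. ] z 145.6 j7 1.29
t17.91 turn 0.880 act 0.880 tz -0.058 F [-1.4  3.9  6.6] z 145.4 j7 1.23
t18.23 turn 0.960 act 0.960 tz -0.046 F [-1.1  4.   6.3] z 145.3 j7 1.16
t18.54 turn 1.040 act 1.040 tz -0.054 F [-1.9  4.5  6.3] z 145.1 j7 1.09
t18.86 turn 1.120 act 1.120 tz -0.055 F [-1.4  4.2  6.7] z 144.9 j7 1.03
t19.18 turn 1.200 act 1.200 tz -0.070 F [-1.2  4.7  6.9] z 144.8 j7 0.96
t19.49 turn 1.280 act 1.280 tz -0.054 F [-1.3  4.6  6.7] z 144.6 j7 0.90
t19.81 turn 1.360 act 1.360 tz -0.046 F [-1.5  4.8  6.7] z 144.4 j7 0.83
t20.12 turn 1.440 act 1.440 tz -0.052 F [-1.2  4.3  6.3] z 144.3 j7 0.76
t20.44 turn 1.520 act 1.520 tz -0.036 F [-1.5  4.8  6.8] z 144.1 j7 0.69
t20.76 turn 1.600 act 1.600 tz -0.057 F [-1.2  4.9  7.1] z 144.0 j7 0.62
t21.07 turn 1.680 act 1.680 tz -0.114 F [-1.5  4.4  7.2] z 143.9 j7 0.55
t21.39 turn 1.760 act 1.760 tz -0.151 F [-1.4  5.1  7.9] z 143.8 j7 0.48
JUMP
```

Run:
```python
from geo import *
p=np.load("p.npy")
for t in(1.84,1.92,2.0,2.15,2.3,2.45): step(p,-.11-t,-.11)
```

```text
t21.71 turn 1.840 act 1.840 tz -0.206 F [-1.6  5.3  8.6] z 143.6 j7 0.41
t22.02 turn 1.920 act 1.920 tz -0.176 F [-1.3  4.9  7.9] z 143.5 j7 0.33
t22.34 turn 2.000 act 2.000 tz -0.198 F [-1.2  5.4  8. ] z 143.3 j7 0.26
t22.68 turn 2.150 act 2.150 tz -0.214 F [-1.1  5.   8.2] z 143.0 j7 0.11
t23.01 turn 2.300 act 2.300 tz -0.247 F [-1.1  5.1  8.3] z 142.8 j7 -0.03
t23.34 turn 2.450 act 2.451 tz -0.225 F [-1.1  5.2  8.4] z 142.5 j7 -0.18
```

Run:
```python
from geo import *
p=np.load("p.npy"); g=lambda *P:clamp2w(p,P)[0]
for t in(2.65,2.85,3.05,3.24): step(p,-.11-t,-.11)
bot.move_gripper(0.4)
print(bot.current_grip_width())
bot.move_l(g(0,0,230),speed=.12)
bot.move_l(g(-150,0,245),speed=.2)
q=bot.current_qpos(); print(np.round(q,2))
q[0]+=.9; bot.move_joints(q); print(bot.current_time(),bot.current_eef_pos())
S=optics.read_camera("side");T=optics.read_camera("top");zoom(S,"s8.png",(160,310,190,350),4);zoom(T,"t8.png",(110,260,210,390),4)
```

```text
t23.72 turn 2.650 act 2.651 tz -0.280 F [-0.9  5.5  8. ] z 142.1 j7 -0.37
t24.09 turn 2.850 act 2.851 tz -0.253 F [-0.4  5.3  8.6] z 141.7 j7 -0.57
t24.47 turn 3.050 act 3.051 tz -0.275 F [-1.   5.1  8.1] z 141.3 j7 -0.77
t24.83 turn 3.240 act 3.241 tz -0.298 F [-0.9  5.2  8.2] z 141.0 j7 -0.96
0.3992059021209706
[-0.88  0.35  1.31  1.97 -0.38  1.11 -1.29]
28.4917 [ 0.20863492 -0.4258729   0.24476021]
```

View pics/s8.png

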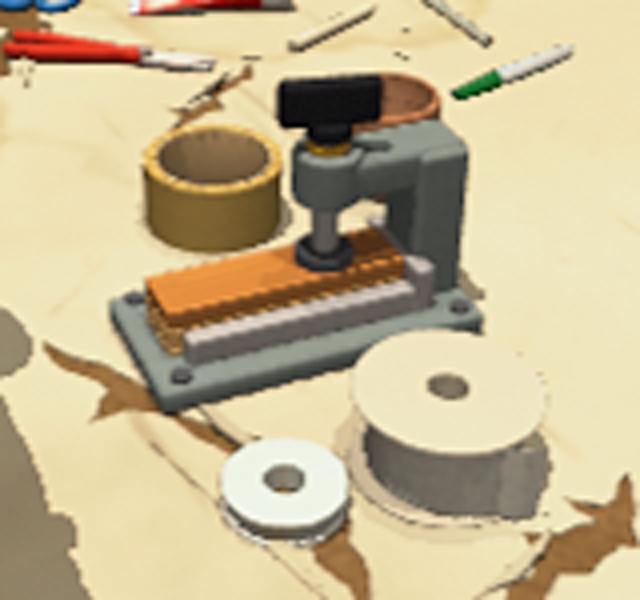

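View pics/t8.png

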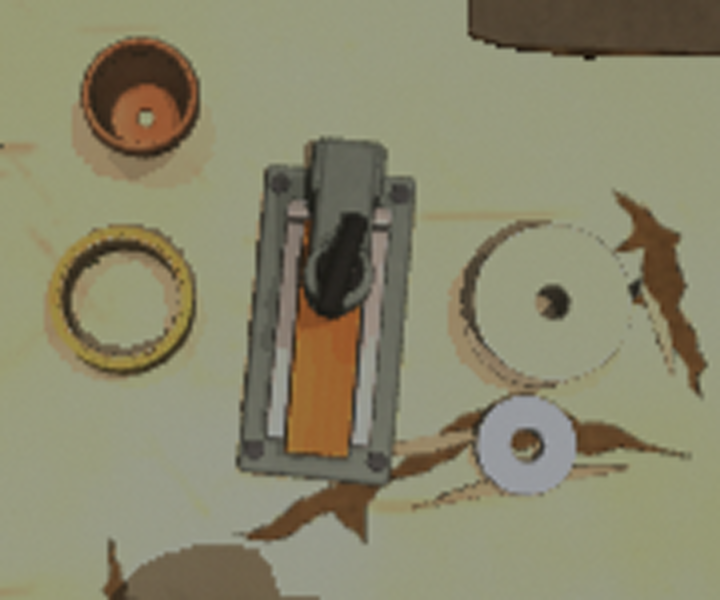

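Run:
```python
from geo import *
p=np.load("p.npy");T=optics.read_camera("top")
for L in(-105,-108): print((proj(T,clamp2w(p,[(L,20,46),(L,-20,46)]))-[210,110]+.5)*4)
print((proj(T,clamp2w(p,[(-97,23,33),(-97,-23,33)]))-[210,110]+.5)*4)
```

```text
[[287.64092958 453.39035143]
 [350.7525033  459.34527222]]
[[287.22155734 458.11908371]
 [350.35265889 464.0842678 ]]
[[283.56920681 441.20953987]
 [355.17228861 447.94205   ]]
```

Block's near end matches the home position within about 1 mm.

Run:
```python
from station import bot
bot.hand_in(); print(bot.current_time())
```

```text
the job is handed in; nothing more can be done
the job is handed in; nothing more can be done
```

The block is home against the end stop, the knob is tightened a quarter turn past the bite, and the job was handed in at about 28.5 s of robot time.

- **Push:** I pushed the block with the shut fingers, stopping at about 14–15 N, above the 12 N catch. Two pushes ended at the same place. In the top picture its near end lies within about 1 mm of the computed home position.
- **First grip:** My first grip on the knob closed on the hub below the bar (it read about 22 mm wide). I opened, went up 6 mm and gripped the bar itself, which read about 12.6 mm.
- **Tightening:** I turned clockwise in 0.08 rad steps. The torque rose from about 0.055 to about 0.19 N m between 1.60 and 1.84 rad. I took the bite at about 1.67 rad and went on to 3.24 rad, a quarter turn more, then let go and backed off. The exact onset is uncertain by a few hundredths of a radian.
- **Last checks:** After release the knob sits at about its start angle plus half a turn and a little more, as expected. The foot is on the block, and the tape, pot and spools are where they were at the start.
- **Disagreement:** The torque reading had the opposite sign to what I expected, so I judged the bite from its size. The wrist also carried about 5–8 N while gripping, probably from the grip and a small misalignment.

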